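# Turn the printed cover over onto the inspection stand

## Task

Take the plain rectangular printed cover (solid, neither the hexagonal one nor the open frame) out of the slotted rack and lean it on the sloping aluminium stand for inspection, turned over so that the side with the four round bosses looks up and outwards, away from the slope, and its smooth side lies flat on the slope. Its bottom edge must sit on the stand's ledge, in the middle and square to it. Leave the other two plates where they stand in the rack.

Things in the scene. Friction and masses are not known exactly. Their poses are not given: they have to be found in the camera images.
- cover_mid (a point): Centre of the part: solid rectangular green plate, 80 mm wide (y), 110 tall (z), 8 thick (x), 60-120 g, upright on its short edge in a rack slot. +x points out of the face with four bosses (10 mm diameter, 8 long, at y +-30, z -20 and +15 mm), at the start within 20 degrees of the robot's side (world -x); the other face is smooth. Top 35 mm free of bosses: pinch there across the thickness.
- stand_rest (a point): Where the cover's centre lies when at rest. z up, y along the ledge, +x level, the way the fixed stand faces (within 20 degrees of world +x). Slope 55 degrees, rising towards -x: up-slope [-0.574,0,0.819], outward [0.819,0,0.574]. Point is 55 mm up-slope of the 20 mm deep ledge, 4 mm off the panel (90 mm wide, 65 mm up from the ledge, so cover's top 45 mm stays free), 82 mm above the table.
- hexcover_mid (a point): Centre of a hexagonal green plate, 110 mm tall, 127 wide (y), 8 thick (x), three bosses; leave it. It stands in a slot of the same plywood rack (200 x 100 mm): three upright slots 70 mm apart, in any order, each 11 mm wide, floor 6 mm above the table, ribs up to 32 mm above the table, so lift a plate 30 mm straight up to clear them.
- frame_mid (a point): Centre of a narrow open rectangular green frame with a large window, 110 mm tall, 56 wide (y), 8 thick (x), four bosses, standing in another slot of the rack, centre 55 mm above its lower edge. Leave it.
Mind the look-alikes: they are no part of the job. Leave any black look-alike of the part that bears cover_mid alone.

How it is judged:
At the end, for the whole second after the job is handed in: The cover leans at rest on the stand with its bossed side up and outwards: its centre within 20 mm of the resting point, its bossed face's normal 55 degrees from vertical within 12 degrees, its width along the ledge within 15 degrees (distance between cover_mid and stand_rest below 0.02 m and angle between cover_mid's own x axis and vertical between 0.75 and 1.17 rad and angle between the y axis of cover_mid and the y axis of stand_rest, either way round below 0.26 rad and linear speed of cover below 0.02 m/s); the robot touches nothing.
It fails at once if the hexagonal plate is moved from its place (more than 30 mm) (distance of hexcover_mid from where it was at the start of the episode above 0.03 m).
It fails at once if the open frame is moved from its place (more than 30 mm) (distance of frame_mid from where it was at the start of the episode above 0.03 m).
It also fails if it takes over 38 s, if anything falls off the work surface, if the arm or the gripper's body presses on something with over 40 N, if the wrist force passes 120 N, or if a joint passes its speed limit or range.

## Robot

A 6-joint arm with a two-finger parallel gripper is mounted at the origin on the work surface. World frame = base frame: x ahead of the robot, y to its left, z up, the work surface at z = 0. Lengths are in m, angles in rad, forces in N, time in s.
With the tool pointing down it reaches from about 0.25 to 0.85 m from the base axis. Payload 12.5 kg.
Tool frame: the origin (TCP) lies midway between the tips of the shut fingers; the grasp point (between the pads) lies 19 mm behind it; z points along the fingers, y is the line along which they close (so a half turn about z gives the same grasp; the last joint's range is limited). The gripper opens to 93 mm and grips with 3 to 60 N. Pads are 15 mm wide; open, the fingers measure 128 mm over their backs; the gripper's body (75 mm by 188 mm) begins 65 mm behind the grasp point.
Start: joints at [-1.194, 0.351, 1.652, -0, 1.139, -0.085], TCP at [0.245, -0.492, 0.219] pointing down, gripper open.
Joint ranges: [-2.75, 2.75], [-0.79, 2.1], [0.01, 2.65], [-1.57, 4.71], [0.07, 3.14], [-2.87, 2.87]. Speed limits (rad/s): [2.22, 2.22, 2.79, 3.14, 3.14, 3.14].

## Interface

Orientations are given as a 3x3 rotation matrix whose columns are the frame's x, y, z axes.
In Python, from workcell import r gives the robot as it stands. The module is installed in compiled form; this text tells all that it offers.
- The arm moves only by the tool move_arm, never from a script. Its argument "steps" is one flat list of numbers, 5 for each row, row after row: the shift along the tool's x, y, z in mm, then the turn about the tool's z in degrees, then the finger opening in mm, from 0 to 93. In form: [x, y, z, spin, fingers, x, y, z, spin, fingers, ...]. A call has 1 to 10 rows; each row shifts and turns the commanded pose from where the row before left it, along the tool's axes as they then stand; what a row does not reach is not made up. A row lasts 1/8 s, in which the tool goes at most 62.5 mm and 10.7 degrees, less where a joint would pass 70% of its speed; a pose out of reach is approached as far as the arm can. A call with a gripper value outside its range is refused whole. The fingers move at their own pace and stop on an object; "squeeze" is the grip in N (left out, the last holds). Time passes only in rows, so rows that do not move let the fingers close. It gives the time, the measured TCP pose, the force, the opening and the grip force at its end, in the units of the state.
- r.sense(): the state, without advancing time (a new reading comes with each control period).
- r.snapshot(name): name is "side" or "top"; returns the picture (384x512x3 uint8, red, green, blue); there is no depth.
- r.get_calibration(name): a dict with "intrinsics" (3x3 intrinsics, pixels), "pose" (4x4, takes a point from camera to world coordinates). Camera axes: x right, y down, z forward; pixel columns grow to the right and rows downward; lengths in m; the calibration is good to about 2 mm. A picture is of the moment at which its call begins. get_calibration takes no time and is no camera call.
- r.sign_off(): hands the job in; it is judged then, once.
Trained networks look in the newest picture that a camera, given by its name, has taken for a name from the list of things; names that differ only in an ending like _2 or _b are one class to them, and where a whole thing is asked for, a point or a joint stands for the part that bears it (a point fixed in the world has none). Each returns a list of dicts, best first, with "p" (0 to 1); they miss things now and then, are a little off and sometimes report something else, mostly with a low value. They report only what shows in the picture. A call takes as long as a camera call. They do not tell look-alikes from the thing itself.
- r.spot_in(camera, name): "at" ([x, y, z] in m, in world coordinates, good to about 4 mm: the middle of the surface that is visible of it).
- r.tip_of(camera, name): "at" ([x, y, z] in m, in world coordinates, good to about 4 mm: a listed point, or the origin of a listed thing).
The state is a dict: "time": time; "joints": joint angles; "joint_vel": joint speeds; "tau": joint torques, N m; "ee_pos": TCP position; "eef_rot": TCP orientation; "force": force on the tool from outside, world axes, zero at the start; "wrist_torque": the same for the moment, N m; "width": finger opening in m; "grasp_force": force on a finger pad.
Only numpy, scipy, OpenCV 4.12 (cv2) and the standard library are available. Lean on these libraries where they do the work, as an engineer would, in place of code of your own. Each camera call takes 0.05 s, during which the arm holds its last target. There are 200 camera calls.

## Working session

There is one attempt and no reset: what is moved stays moved. The work goes in short steps, Python scripts to look and compute and a tool call to move; the robot and the scene stay as the last step left them, time stands still between calls to the robot, and variables do not carry over. Pictures are saved under pics/ and viewed, at most 10 in all, crops included, and the job is handed in when it is done.

Besides the shell and the picture viewer there is one more tool, called after "Call:" as a command line: name --argument value ..., lists and objects as JSON in quotes. move_arm: Moves the arm, as the interface text tells. Its arguments: {"type":"object","properties":{"steps":{"type":"array","items":{"type":"number"}},"squeeze":{"type":"number"}},"required":["steps"]}

```bash
mkdir -p pics; cat > h.py <<'E'
import numpy as np, cv2
from workcell import r
def cam(n):
    c=r.get_calibration(n); return np.array(c["intrinsics"]),np.array(c["pose"])
def proj(n,P):
    K,T=cam(n); p=np.linalg.inv(T)@np.append(P,1); q=K@p[:3]; return (q[:2]/q[2]).round(1)
def ray(n,u,v,z):
    K,T=cam(n); d=T[:3,:3]@np.linalg.solve(K,[u,v,1]); o=T[:3,3]; return (o+d*(z-o[2])/d[2]).round(4)
def snap(n,f=None,crop=None,s=1):
    im=r.snapshot(n)
    if f:
        a=im if crop is None else im[crop[1]:crop[3],crop[0]:crop[2]]
        cv2.imwrite("pics/"+f,cv2.resize(a[:,:,::-1],None,fx=s,fy=s,interpolation=cv2.INTER_CUBIC))
    return im
E
python3 - <<'E'
from h import *
a=snap("top");b=snap("side")
cv2.imwrite("pics/a.png",cv2.resize(a[:,:,::-1],None,fx=1.5,fy=1.5));cv2.imwrite("pics/b.png",cv2.resize(b[:,:,::-1],None,fx=1.5,fy=1.5))
for n in("top","side"):
    K,T=cam(n);print(n,K.round(0).tolist(),T.round(3).tolist())
    for t in("cover_mid","stand_rest","hexcover_mid","frame_mid"):
        print(n,t,[(np.round(d["at"],3).tolist(),round(d["p"],2),proj(n,d["at"]).tolist()) for d in r.tip_of(n,t)])
s=r.sense();print(s["time"],s["ee_pos"],np.round(s["eef_rot"],3).tolist())
E
```

```text
top [[380.0, 0.0, 257.0], [0.0, 380.0, 200.0], [0.0, 0.0, 1.0]] [[-0.007, -0.996, 0.086, 0.423], [-1.0, 0.006, -0.014, 0.039], [0.013, -0.086, -0.996, 0.986], [0.0, 0.0, 0.0, 1.0]]
top cover_mid [([0.401, 0.365, 0.054], 0.81, [117.5, 242.7]), ([0.558, 0.182, 0.06], 0.79, [193.1, 177.9]), ([0.385, 0.256, 0.058], 0.77, [162.1, 249.4]), ([0.543, 0.32, 0.051], 0.66, [137.7, 184.9]), ([0.39, 0.096, 0.059], 0.63, [228.3, 246.9])]
top stand_rest [([0.577, -0.197, 0.079], 0.71, [348.6, 168.2])]
top hexcover_mid [([0.487, 0.196, 0.064], 0.68, [186.7, 206.7])]
top frame_mid [([0.629, 0.175, 0.062], 0.51, [196.0, 149.5])]
side [[371.0, 0.0, 257.0], [0.0, 371.0, 191.0], [0.0, 0.0, 1.0]] [[0.987, -0.129, 0.101, 0.424], [-0.163, -0.737, 0.656, -0.471], [-0.01, -0.664, -0.748, 0.663], [0.0, 0.0, 0.0, 1.0]]
side cover_mid [([0.376, 0.256, 0.054], 0.88, [192.8, 140.6]), ([0.548, 0.317, 0.053], 0.74, [256.4, 118.4]), ([0.402, 0.36, 0.056], 0.7, [200.4, 113.6]), ([0.561, 0.183, 0.059], 0.64, [270.8, 149.8]), ([0.388, 0.1, 0.058], 0.59, [201.4, 184.1])]
side stand_rest [([0.573, -0.194, 0.083], 0.6, [320.3, 285.7])]
side hexcover_mid [([0.488, 0.197, 0.06], 0.79, [240.0, 148.9])]
side frame_mid [([0.624, 0.172, 0.061], 0.87, [297.4, 148.9])]
0.5 [ 0.24506819 -0.49234676  0.21861344] [[0.895, 0.446, -0.0], [0.446, -0.895, 0.0], [-0.0, -0.0, -1.0]]
```

View pics/a.png

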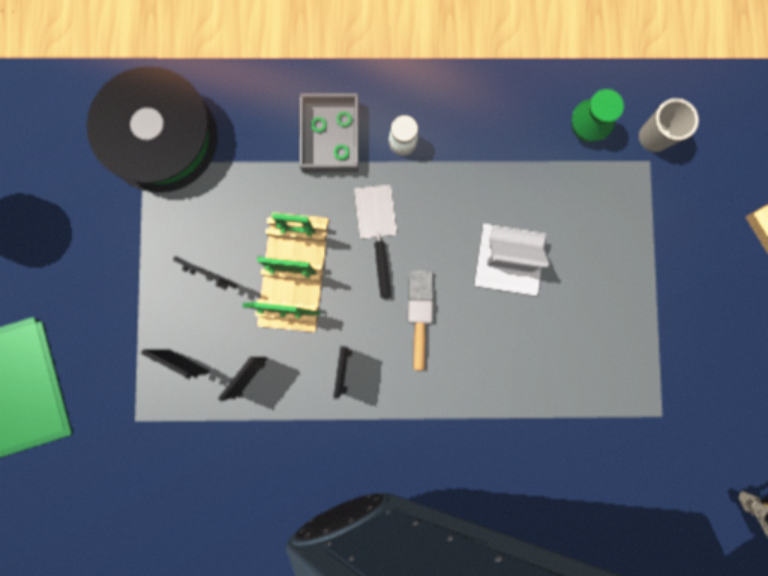

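View pics/b.png

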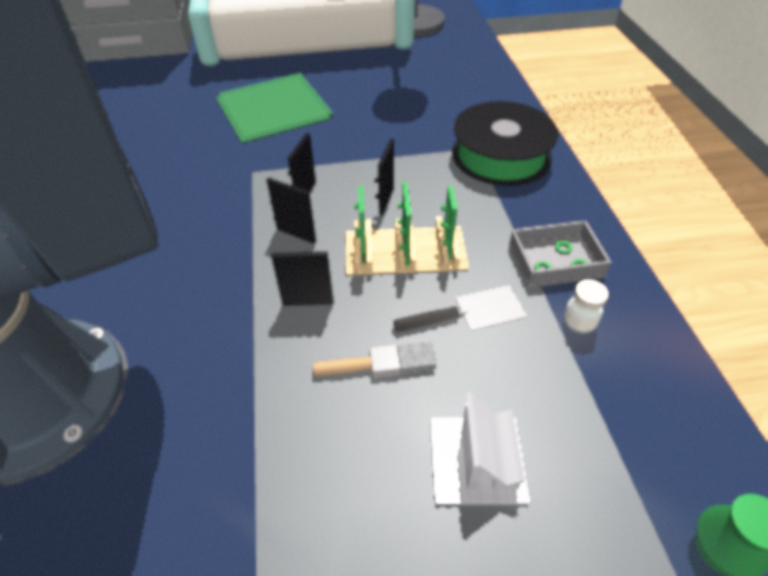

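The top view shows three green plates in the rack at about (195,149), (191,177) and (187,207) px, black look-alikes at left and below, and the stand at (345,165). In the side view the stand is at (325,300). Next, a close crop to confirm which plate is the cover.

```bash
python3 - <<'E'
from h import *
a=snap("top");b=snap("side")
np.save("a.npy",a);np.save("b.npy",b)
f=lambda i,x,y:cv2.resize(i[y:y+72,x:x+96,::-1],(396,297),interpolation=cv2.INTER_CUBIC)
cv2.imwrite("pics/c.png",np.vstack([np.hstack([f(a,150,135),f(b,225,115)]),np.hstack([f(a,300,135),f(b,275,262)])]))
E
```

```text
(no output)
```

View pics/c.png

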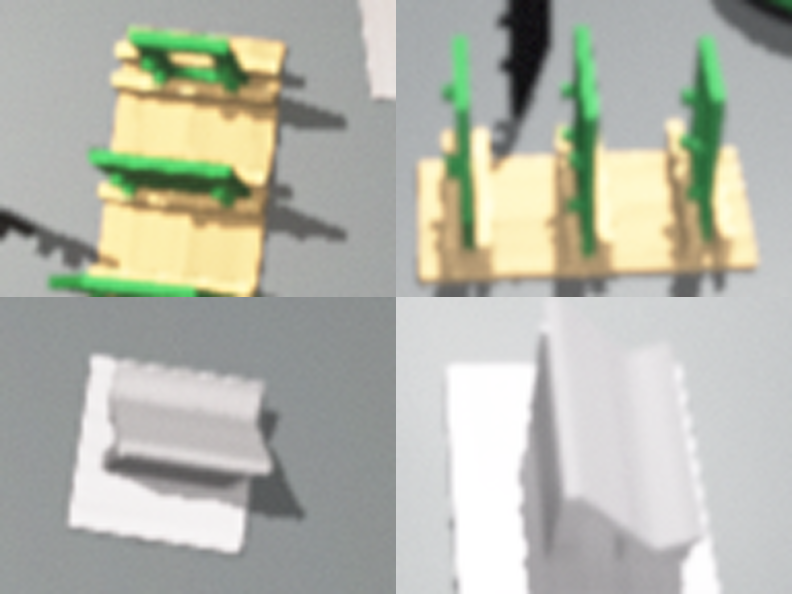

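The crop confirms the choice. The middle plate is solid and rectangular (top px ~(190,175)), the far one has a window (frame), and the near one is the wide hexagon. The black ones at top px (118,243), (162,249), (228,247) and (138,185) are look-alikes. Next I'll get precise yaws from the edges.

```bash
python3 - <<'E'
from h import *
k=lambda u,v,ox,oy:(ox+u/4.125-.4,oy+v/4.125-.4)
def seg(n,p,q,z,ox,oy,l):
    A=ray(n,*k(*p,ox,oy),z);B=ray(n,*k(*q,ox,oy),z);d=A-B
    print(l,A,B,((A+B)/2).round(4),"len",np.linalg.norm(d).round(4),"normal yaw",np.degrees(np.arctan2(-d[0],d[1])).round(1))
seg("top",(92,156),(237,171),.116,150,135,"cover top")
seg("top",(113,73),(265,85),.046,300,135,"ledge lip")
seg("top",(106,168),(270,175),.088,300,135,"panel top")
seg("top",(93,58),(72,228),.0,300,135,"base left side (yaw+90)")
seg("top",(72,228),(240,254),.0,300,135,"base back")
# far rack edge, side camera
for nm in("cover_mid","stand_rest"):
  for n in("top","side"):
    print(nm,n,[(np.round(d["at"],4).tolist(),round(d["p"],2)) for d in r.tip_of(n,nm) if abs(d["at"][0]-.57)<.03 and d["at"][1]<.25])
# green segmentation top face of cover
a=np.load("a.npy")[160:195,165:215].astype(int)
m=((a[:,:,1]-a[:,:,0]>60)).astype(np.uint8)
for row in m: print("".join(".#"[x] for x in row))
E
```

```text
cover top [0.5633 0.2223 0.116 ] [0.5544 0.1413 0.116 ] [0.5589 0.1818 0.116 ] len 0.0815 normal yaw -6.3
ledge lip [ 0.6238 -0.1518  0.046 ] [ 0.616  -0.2447  0.046 ] [ 0.6199 -0.1982  0.046 ] len 0.0932 normal yaw -4.8
panel top [ 0.5589 -0.1379  0.088 ] [ 0.5544 -0.2333  0.088 ] [ 0.5566 -0.1856  0.088 ] len 0.0955 normal yaw -2.7
base left side (yaw+90) [ 0.6434 -0.1485  0.    ] [ 0.5339 -0.1327  0.    ] [ 0.5886 -0.1406  0.    ] len 0.1106 normal yaw -98.2
base back [ 0.5339 -0.1327  0.    ] [ 0.5168 -0.2392  0.    ] [ 0.5254 -0.186   0.    ] len 0.1079 normal yaw -9.1
cover_mid top [([0.5616, 0.1829, 0.0609], 0.66)]
cover_mid side [([0.5602, 0.1859, 0.0609], 0.63)]
stand_rest top [([0.5763, -0.1978, 0.0819], 0.8)]
stand_rest side [([0.5746, -0.1953, 0.0823], 0.58)]
..................................................
..................................................
..................................................
..................................................
..................................................
..................................................
............
[... 766 characters left out ...]
..##....................##...........
.....................................##...........
..................................................
..................................................
..................................................
..................................................
..................................................
..................................................
..................................................
..................................................
..................................................
..................................................
..................................................
..................................................
```

Call:
move_arm --steps '[48.5, -38.6, 0, 0, 40, 48.5, -38.6, 0, 0, 40, 48.5, -38.6, 0, 0, 40, 48.5, -38.6, 0, 0, 40, 48.5, -38.6, 0, 0, 40, 48.5, -38.6, 0, 0, 40, 48.5, -38.6, 0, 0, 40, 48.5, -38.6, 0, 0, 40, 48.5, -38.6, 0, 0, 40, 48.5, -38.6, 0, 0, 40]'

```text
time: 2.05
ee_pos: [0.5079, 0.0714, 0.2188]
eef_rot: [[0.895, 0.446, 0.001], [0.446, -0.895, -0.0], [0.0, 0.0, -1.0]]
force: [0.5, -0.3, -0.0]
width: 0.0401
grasp_force: 0.0
```

Call:
move_arm --steps '[48.5, -38.6, 0, 0, 40, 48.5, -38.6, 0, 0, 40, 0, 0, 0, -10.7, 40, 0, 0, 0, -10.7, 40, 0, 0, 0, -10.7, 40, 0, 0, 0, -10.7, 40, 0, 0, 0, -10.7, 40, 0, 0, 0, -10.7, 40, 0, 0, 0, -10.7, 40, 0, 0, 0, -10.7, 40]'

```text
time: 3.3
ee_pos: [0.5597, 0.1816, 0.2186]
eef_rot: [[-0.381, 0.924, 0.0], [0.924, 0.381, -0.0], [-0.0, 0.0, -1.0]]
force: [-0.1, -0.1, 0.0]
width: 0.0401
grasp_force: 0.0
```

Call:
move_arm --steps '[0, 0, 0, -10.7, 40, 0, 0, 0, -10.7, 40, 0, 0, 0, -10.7, 40, 0, 0, 0, -10.7, 40, 0, 0, 0, -10.7, 40, 0, 0, 0, -10.7, 40, 0, 0, 0, -10.7, 40, 0, 0, 0, -10.7, 40, 0, 0, 0, -10.7, 40, 0, 0, 0, -10.7, 40]'

```text
time: 4.55
ee_pos: [0.5597, 0.1816, 0.2186]
eef_rot: [[-0.773, -0.635, -0.0], [-0.635, 0.773, 0.0], [0.0, 0.0, -1.0]]
force: [-0.1, 0.1, -0.1]
width: 0.0399
grasp_force: 0.0
```

Call:
move_arm --steps '[0, 0, 0, -10.7, 40, 0, 0, 0, -10.7, 40, 0, 0, 0, -10.7, 40, 0, 0, 0, -10.7, 40, 0, 0, 0, 0, 40]'

```text
time: 5.18
ee_pos: [0.5597, 0.1816, 0.2186]
eef_rot: [[-0.143, -0.99, -0.0], [-0.99, 0.143, -0.0], [0.0, 0.0, -1.0]]
force: [0.4, 0.4, -0.7]
width: 0.0399
grasp_force: 0.0
```

Call:
move_arm --steps '[0, 0, 50, 0, 40, 0, 0, 50, 0, 40, 0, 0, 25, 0, 40, 0, 0, 12, 0, 40, 0, 0, 0, 0, 40, 0, 0, 0, 0, 4, 0, 0, 0, 0, 4, 0, 0, 0, 0, 4, 0, 0, 0, 0, 4]' --squeeze 20

```text
time: 6.3
ee_pos: [0.5597, 0.1817, 0.0819]
eef_rot: [[-0.142, -0.99, -0.0], [-0.99, 0.142, 0.0], [-0.0, 0.0, -1.0]]
force: [-1.2, 1.1, 4.6]
width: 0.0078
grasp_force: 20.0
```

Call:
move_arm --steps '[0, 0, -15, 0, 4, 0, 0, -30, 0, 4, 0, 0, -50, 0, 4, 0, 0, -50, 0, 4, 0, 0, 0, 0, 4]'

```text
time: 6.92
ee_pos: [0.5614, 0.182, 0.2315]
eef_rot: [[-0.142, -0.99, 0.008], [-0.99, 0.142, 0.002], [-0.003, -0.007, -1.0]]
force: [-0.1, -0.8, -1.3]
width: 0.0077
grasp_force: 20.0
```

Call:
move_arm --steps '[0, 0, 0, 10.6, 4, 0, 0, 0, 10.6, 4, 0, 0, 0, 10.6, 4, 0, 0, 0, 10.6, 4, 0, 0, 0, 10.6, 4, 0, 0, 0, 10.6, 4, 0, 0, 0, 10.6, 4, 0, 0, 0, 10.6, 4, 0, 0, 0, 10.6, 4, 0, 0, 0, 10.6, 4]'

```text
time: 8.18
ee_pos: [0.5593, 0.1815, 0.226]
eef_rot: [[-0.91, 0.415, -0.001], [0.415, 0.91, -0.0], [0.001, -0.001, -1.0]]
force: [0.2, 0.3, -0.7]
width: 0.0078
grasp_force: 20.0
```

Call:
move_arm --steps '[0, 0, 0, 10.6, 4, 0, 0, 0, 10.6, 4, 0, 0, 0, 10.6, 4, 0, 0, 0, 10.6, 4, 0, 0, 0, 10.6, 4, 0, 0, 0, 10.6, 4, 0, 0, 0, 10.2, 4, 0, 0, 0, 0, 4]'

```text
time: 9.18
ee_pos: [0.5594, 0.1815, 0.2261]
eef_rot: [[0.137, 0.991, -0.001], [0.991, -0.137, -0.0], [-0.0, -0.001, -1.0]]
force: [-0.7, -1.0, -1.6]
width: 0.0076
grasp_force: 20.0
```

Call:
move_arm --steps '[-53.2, 14, 0, 0, 4, -53.2, 14, 0, 0, 4, -53.2, 14, 0, 0, 4, -53.2, 14, 0, 0, 4, -53.2, 14, 0, 0, 4, -53.2, 14, 0, 0, 4, -53.4, 14.1, 0, 0, 4, 0, 0, 40, 0, 4, 0, 0, 20, 0, 4, 0, 0, 0, 0, 4]'

```text
time: 10.42
ee_pos: [0.6045, -0.2007, 0.1649]
eef_rot: [[0.135, 0.991, -0.003], [0.991, -0.135, 0.001], [0.001, -0.003, -1.0]]
force: [0.2, -0.3, -0.7]
width: 0.0081
grasp_force: 20.0
```

```bash
python3 - <<'E'
from h import *
a=snap("top");b=snap("side")
f=lambda i,x,y:cv2.resize(i[y:y+144,x:x+104,::-1],(400,554),interpolation=cv2.INTER_CUBIC)
cv2.imwrite("pics/d.png",np.hstack([f(a,300,90),f(b,280,200)]))
for n in("top","side"):
    for t in ("cover_mid","stand_rest"):
        print(n,t,[(np.round(d["at"],4).tolist(),round(d["p"],2)) for d in r.tip_of(n,t) if d["at"][1]<0])
E
```

```text
top cover_mid [([0.6026, -0.1992, 0.1425], 0.5)]
top stand_rest [([0.5742, -0.1965, 0.0804], 0.93)]
side cover_mid [([0.6038, -0.2002, 0.1444], 0.98)]
side stand_rest [([0.572, -0.1937, 0.0859], 0.74)]
```

View pics/d.png

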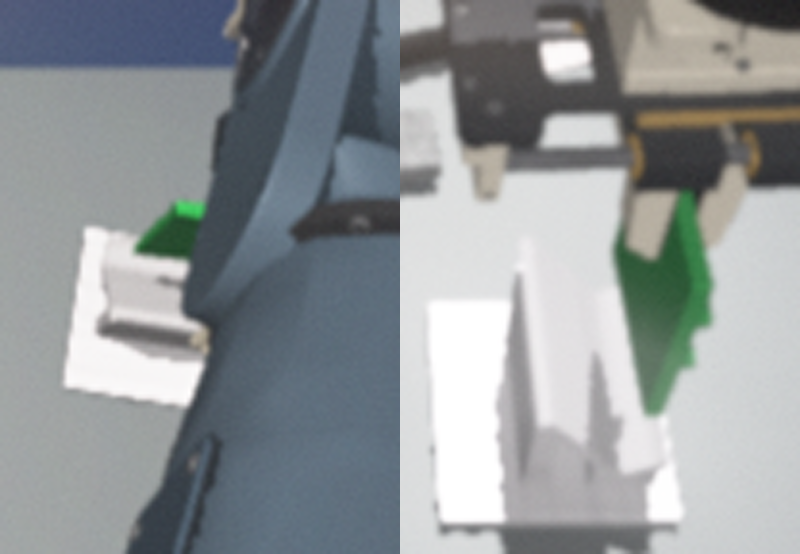

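The picture shows the cover held above the ledge, with its bosses towards world +x (side crop ~(700,330)) and the plate square to the panel. Now I'll lower it.

Call:
move_arm --steps '[0, 2, 25, 0, 4, 0, 0, 15, 0, 4, 0, 0, 4, 0, 4, 0, 0, 2, 0, 4, 0, 0, 0, 0, 4]' --squeeze 10

```text
time: 11.35
ee_pos: [0.6076, -0.2013, 0.1212]
eef_rot: [[0.138, 0.99, 0.001], [0.99, -0.138, -0.0], [-0.0, 0.001, -1.0]]
force: [-0.3, 0.6, -1.4]
width: 0.0078
grasp_force: 10.0
```

Call:
move_arm --steps '[0, 0, 2, 0, 4, 0, 0, 1, 0, 4, 0, 0, 1, 0, 4, 0, 0, 0, 0, 4]'

```text
time: 11.85
ee_pos: [0.6078, -0.2012, 0.1176]
eef_rot: [[0.138, 0.99, 0.001], [0.99, -0.138, -0.0], [-0.0, 0.001, -1.0]]
force: [-1.7, 2.3, 7.1]
width: 0.0082
grasp_force: 10.0
```

Call:
move_arm --steps '[0, 0, 0, 0, 14, 0, 0, 0, 0, 18, 0, -5, 0, 0, 18, 0, -5, 0, 0, 18, 0, -5, 0, 0, 20, 0, -5, 0, 0, 22, 0, -5, 0, 0, 24, 0, 0, 0, 0, 24]'

```text
time: 12.85
ee_pos: [0.5823, -0.1978, 0.1167]
eef_rot: [[0.138, 0.99, -0.0], [0.99, -0.138, -0.0], [-0.0, -0.0, -1.0]]
force: [0.4, 0.1, 0.2]
width: 0.0243
grasp_force: 0.2
```

```bash
python3 - <<'E'
from h import *
snap("side","e.png",(280,200,400,340),4)
for n in("side",):
    for t in ("cover_mid",):
        print(n,t,[(np.round(d["at"],4).tolist(),round(d["p"],2)) for d in r.tip_of(n,t) if d["at"][1]<0])
E
```

```text
side cover_mid [([0.5928, -0.1967, 0.0938], 0.86)]
```

View pics/e.png

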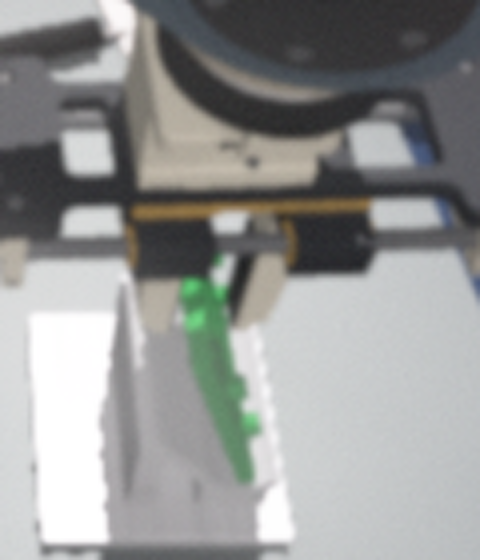

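The cover is tilting back as planned, with its lower edge in the V at about (245,475) and its top leaning on the inner finger. I'll continue.

Call:
move_arm --steps '[0, -5, 0, 0, 26, 0, -5, 0, 0, 28, 0, -5, 0, 0, 30, 0, -5, 0, 0, 30, 0, -5, 0, 0, 32, 0, -5, 0, 0, 32, 0, -4, 0, 0, 34, 0, 0, 0, 0, 34]'

```text
time: 13.95
ee_pos: [0.5488, -0.1931, 0.1167]
eef_rot: [[0.138, 0.99, 0.0], [0.99, -0.138, 0.0], [0.0, 0.0, -1.0]]
force: [-0.6, 0.1, -0.4]
width: 0.0343
grasp_force: 0.0
```

```bash
python3 - <<'E'
from h import *
snap("side","f.png",(280,200,400,340),4)
print([(np.round(d["at"],4).tolist(),round(d["p"],2)) for d in r.tip_of("side","cover_mid") if d["at"][1]<0])
E
```

```text
[([0.574, -0.1955, 0.083], 0.85)]
```

View pics/f.png

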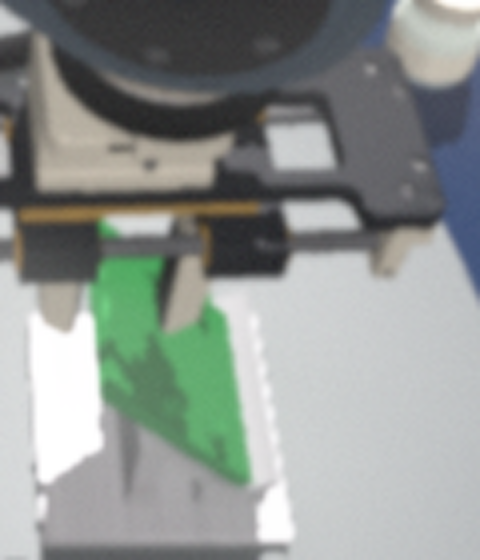

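The cover lies flat on the slope and its centre matches the resting point. Now I'll withdraw straight up.

Call:
move_arm --steps '[0, 0, -8, 0, 34, 0, 0, -20, 0, 34, 0, 0, -40, 0, 34, 0, 0, -50, 0, 34, -30, -50, 0, 0, 34, -30, -50, 0, 0, 34, 0, -60, 0, 0, 34, 0, 0, 0, 0, 34, 0, 0, 0, 0, 34]'

```text
time: 15.18
ee_pos: [0.383, -0.2308, 0.2355]
eef_rot: [[0.138, 0.99, 0.002], [0.99, -0.138, -0.001], [-0.001, 0.002, -1.0]]
force: [-0.4, -0.1, -0.1]
width: 0.0337
grasp_force: 0.0
```

```bash
python3 - <<'E'
from h import *
a=snap("top");b=snap("side")
f=lambda i,x,y:cv2.resize(i[y:y+144,x:x+104,::-1],(400,554),interpolation=cv2.INTER_CUBIC)
cv2.imwrite("pics/g.png",np.hstack([f(a,300,90),f(b,280,200)]))
for n in("top","side"):
    for t in ("cover_mid","hexcover_mid","frame_mid"):
        print(n,t,[(np.round(d["at"],4).tolist(),round(d["p"],2)) for d in r.tip_of(n,t) if d["at"][1]<0 or t!="cover_mid"])
E
```

```text
top cover_mid [([0.5755, -0.1985, 0.0828], 0.82)]
top hexcover_mid [([0.4852, 0.1954, 0.065], 0.78)]
top frame_mid [([0.6264, 0.1776, 0.0607], 0.71)]
side cover_mid [([0.5768, -0.1943, 0.0816], 0.97)]
side hexcover_mid [([0.4897, 0.1956, 0.0596], 0.6)]
side frame_mid [([0.5761, -0.1977, 0.0809], 0.69)]
```

View pics/g.png

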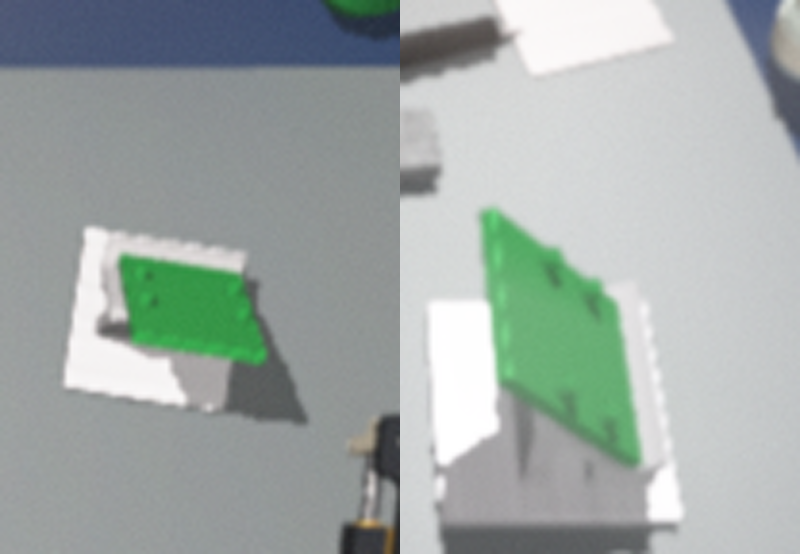

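The cover lies flat on the slope with its four bosses up, centred and square to the ledge. The gripper is clear, and the hexagonal plate and the frame haven't moved.

```bash
python3 -c "
from workcell import r
print(r.sign_off())"
```

```text
the job is handed in; nothing more can be done
None
```

The cover now leans on the stand, bosses up and outwards, its lower edge in the middle of the ledge and square to it; the other two plates stand untouched in the rack, and I handed the job in at about 15 s (the sign-off gave no verdict).

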